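Switch on the glasswasher at its control box

ROBOT

A 7-joint arm with a two-finger parallel gripper is mounted at the origin on a cart in front of the work surface, level with it; the furniture and walls round the work are solid. World frame = base frame: x ahead of the robot, y to its left, z up, the work surface at z = 0. Lengths are in m, angles in rad, forces in N, time in s.
With the tool pointing down it reaches from about 0.425 to 0.925 m from the base axis. Payload 6.8 kg.
Tool frame: the origin (TCP) lies on the mounting face of the last link; the fingertips stand 173 mm ahead of it and the grasp point (between the pads) lies 155 mm ahead of it; z points along the fingers, y is the line along which they close (so a half turn about z gives the same grasp; the last joint's range is limited). The gripper opens to 85 mm and grips with 20 to 120 N. Pads are 22 mm wide; open, the fingers measure 114 mm over their backs; the gripper's body (76 mm by 85 mm) begins 54 mm behind the grasp point. The pads swing forward as they close: fully open they stand 13 mm farther back than shut.
Start: joints at [-1.367, 0.477, 0.022, 1.555, -0.011, 1.109, -0.083], TCP at [0.207, 0.642, 0.405] pointing down, gripper open.
Joint ranges: [-2.96, 2.96], [-0.34, 2.1], [-1.41, 1.46], [0.24, 2.44], [-1.37, 4.51], [0.17, 1.92], [-2.96, 2.96]. Speed limits (rad/s): [2.39, 2.39, 3.14, 3.14, 3.14, 3.14, 3.14].

INTERFACE

Orientations are given as a unit quaternion [w, x, y, z].
In Python, from station import bot gives the robot as it stands. The module is installed in compiled form; this text tells all that it offers.
- The arm moves only by the shell command python3 -m pendant 'ROWS' [FORCE]. ROWS is JSON, a list of rows, each a list of 5 numbers: the finger opening in m, from 0 to 0.0854, then the shift along the tool's x, y, z in m, then the turn about the tool's z in degrees. In form: [[jaw, x, y, z, yaw], ...]. A call has 1 to 12 rows; each row shifts and turns the commanded pose from where the row before left it, along the tool's axes as they then stand; what a row does not reach is not made up. A row lasts 1/12 s, in which the tool goes at most 41.7 mm and 7.16 degrees, less where a joint would pass 70% of its speed; a pose out of reach is approached as far as the arm can. A call with a gripper value outside its range is refused whole. The fingers move at their own pace and stop on an object; FORCE is the grip in N (left out, the last holds). Time passes only in rows, so rows that do not move let the fingers close. It gives the time, the measured TCP pose, the force, the opening and the grip force at its end, in the units of the state.
- bot.get_obs(): the state, without advancing time (a new reading comes with each control period).
- bot.read_camera(name): name is "side" or "top"; returns (picture, depth): 480x640x3 uint8, blue, green, red; 480x640 float32, m along the optical axis (not along the pixel's ray), 0 where there is no reading.
- bot.camera_model(name): a dict with "intrinsics" (3x3 intrinsics, pixels), "dist_coeffs" ([k1, k2, p1, p2, k3] as OpenCV has them; the pictures are not rectified), "R" (3x3) and "t" (3): a world point X has camera coordinates R X + t. Camera axes: x right, y down, z forward; pixel columns grow to the right and rows downward; lengths in m; the calibration is good to about 2 mm. A picture is of the moment at which its call begins. camera_model takes no time and is no camera call.
- bot.hand_in(): hands the job in; it is judged then, once.
Trained networks look in the newest picture that a camera, given by its name, has taken for a name from the list of things; names that differ only in an ending like _2 or _b are one class to them, and where a whole thing is asked for, a point or a joint stands for the part that bears it (a point fixed in the world has none). Each returns a list of dicts, best first, with "score" (0 to 1); they miss things now and then, are a little off and sometimes report something else, mostly with a low value. They report only what shows in the picture. A call takes as long as a camera call.
- bot.boxes_of(name, camera): "at" ([column, row] in pixels, amid what is visible of it).
- bot.trace(name, camera): "mask" (480x640 bool, what is visible of it) and "at" ([column, row] in pixels, amid what is visible of it).
- bot.pinpoint(name, camera): "at" ([column, row] in pixels: a listed point, or the origin of a listed thing).
The state is a dict: "t": time; "q": joint angles; "joint_vel": joint speeds; "joint_torque": joint torques, N m; "eef_pos": TCP position; "tool_rot": TCP orientation; "contact_force": force on the tool from outside, world axes, zero at the start; "torque": the same for the moment, N m; "gripper_width": opening from 0.0 (shut) to 1.0 (fully open); "grasp_force": force on a finger pad.
Only numpy, scipy, OpenCV 4.12 (cv2) and the standard library are available. Lean on these libraries where they do the work, as an engineer would, in place of code of your own. Each camera call takes 0.05 s, during which the arm holds its last target. There are 200 camera calls.

TASK

Switch the glasswasher on at its control box: with the fingertips, gently press the blue key, then the yellow key, then the green key, each right down so that it stays in, and then take the hand away. Leave the red key alone, and do not move the glass, the jar and the cups that stand around the box; nothing has to be picked up.

Things in the scene. Friction and masses are not known exactly. Their poses are not given: they have to be found in the camera images.
- control_box: low aluminium box with a white top plate, fixed to the glasswasher's top; 90 (its x) by 290 (its y) mm, top plate 30 mm above the surface; origin at the centre of its underside. A row of four round push keys stands along its y axis, at y = +105, +35, -35 and -105 mm (70 mm apart); which colour is at which place varies
- blue_key: the blue key with its steel bezel (bezel 50 mm across, 4 mm high, on the box's top plate); origin at the centre of the bezel's underside, 30 mm above the surface
- blue_top (a point): centre of the flat top of the blue round cap (38 mm across, its slightly narrower top 35 mm); 58 mm above the surface while up, 46 mm when fully down; it moves with the cap
- blue_cap (a joint): how far the blue cap is pushed down, m: 0 = up, 0.012 = fully down (its top then still 12 mm proud of its bezel). It resists with about 2.5 N, has no return spring and stays where it is left. The cap's top is soft: it gives about 1 mm per 1.3 N, at most 9 mm, and springs back, which cushions the stop
- yellow_key: the yellow key with its steel bezel (bezel 50 mm across, 4 mm high, on the box's top plate); origin at the centre of the bezel's underside, 30 mm above the surface
- yellow_top (a point): centre of the flat top of the yellow round cap (38 mm across, its slightly narrower top 35 mm); 58 mm above the surface while up, 46 mm when fully down; it moves with the cap
- yellow_cap (a joint): how far the yellow cap is pushed down, m: 0 = up, 0.012 = fully down (its top then still 12 mm proud of its bezel). It resists with about 2.5 N, has no return spring and stays where it is left. The cap's top is soft: it gives about 1 mm per 1.3 N, at most 9 mm, and springs back, which cushions the stop
- green_key: the green key with its steel bezel (bezel 50 mm across, 4 mm high, on the box's top plate); origin at the centre of the bezel's underside, 30 mm above the surface
- green_top (a point): centre of the flat top of the green round cap (38 mm across, its slightly narrower top 35 mm); 58 mm above the surface while up, 46 mm when fully down; it moves with the cap
- green_cap (a joint): how far the green cap is pushed down, m: 0 = up, 0.012 = fully down (its top then still 12 mm proud of its bezel). It resists with about 2.5 N, has no return spring and stays where it is left. The cap's top is soft: it gives about 1 mm per 1.3 N, at most 9 mm, and springs back, which cushions the stop
- red_key: the red key with its steel bezel (bezel 50 mm across, 4 mm high, on the box's top plate); origin at the centre of the bezel's underside, 30 mm above the surface
- red_top (a point): centre of the flat top of the red round cap (38 mm across, its slightly narrower top 35 mm); 58 mm above the surface while up, 46 mm when fully down; it moves with the cap
- red_cap (a joint): how far the red cap is pushed down, m: 0 = up, 0.012 = fully down (its top then still 12 mm proud of its bezel). It resists with about 2.5 N, has no return spring and stays where it is left. The cap's top is soft: it gives about 1 mm per 1.3 N, at most 9 mm, and springs back, which cushions the stop
- glass: clear drinking glass standing behind the box, 80 mm across, 88 mm high; origin at the centre of its underside; loose
- jar: white jar with a blue lid, standing behind the box, 72 mm across, 86 mm high; origin at the centre of its underside; loose
- espresso_cup: small white cup standing upright at the left of the box, 63 by 92 mm with its handle, 51 mm high; origin on its underside, the bowl centred 14 mm towards its +y, the handle towards its -y; loose
- white_cup: larger white cup standing upside down at the right of the box, 88 by 113 mm with its handle, 60 mm high; origin on the surface, the bowl centred 11 mm towards its +y, the handle towards its -y; loose

How it is judged:
On the way, in this order (a step that is already met when the one before it is completed fails the run):
1. the blue cap is pressed down and stays in (value of joint blue_cap above 0.008 m and value of joint each of yellow_cap, green_cap below 0.004 m), for 0.1 s.
2. the yellow cap is pressed down and stays in (value of joint yellow_cap above 0.008 m and value of joint green_cap below 0.004 m), for 0.1 s.
3. the green cap is pressed down and stays in (value of joint green_cap above 0.008 m), for 0.1 s.
At the end, for the whole second after the job is handed in: the blue, yellow and green caps are each at least 8 mm down (of 12 mm), pressed in that order; the red cap is up (within 3 mm); the glass, the jar and the cups are within 15 mm of where they stood (value of joint each of blue_cap, yellow_cap, green_cap above 0.008 m and value of joint red_cap below 0.003 m and distance of each of glass, jar, espresso_cup, white_cup from where it was at the start of the episode below 0.015 m); the robot touches nothing.
It fails at once if the yellow cap is pressed before the blue one is in (value of joint yellow_cap above 0.004 m and value of joint blue_cap below 0.008 m).
It fails at once if the green cap is pressed before the yellow one is in (value of joint green_cap above 0.004 m and value of joint yellow_cap below 0.008 m).
It fails at once if the red cap is pressed (more than 3 mm) (value of joint red_cap above 0.003 m).
It fails at once if a key or the box is pushed hard (more than 22 N) instead of gently (contact force between any of the fingers, the arm and control_box above 22 N or contact force between any of the fingers, the arm and blue_key above 22 N or contact force between any of the fingers, the arm and yellow_key above 22 N or contact force between any of the fingers, the arm and green_key above 22 N or contact force between any of the fingers, the arm and red_key above 22 N).
It fails at once if the glass, the jar or a cup is moved (more than 15 mm), lifted or tipped (distance of any of glass, jar, espresso_cup, white_cup from where it was at the start of the episode above 0.015 m or angle between any of glass, jar, espresso_cup's own z axis and vertical above 0.3 rad).
It also fails if it takes over 46 s, if anything falls off the work surface, if the arm or the gripper's body presses on something with over 40 N, if the wrist force passes 120 N, or if a joint passes its speed limit or range.

## Working session

There is one attempt and no reset: what is moved stays moved. The work goes in short steps, Python scripts to look and compute and a shell command to move; the robot and the scene stay as the last step left them, time stands still between calls to the robot, and variables do not carry over. Pictures are saved under pics/ and viewed, at most 10 in all, crops included, and the job is handed in when it is done.

```bash
mkdir -p pics
cat > h.py <<'E'
from station import bot
import cv2, numpy as np
def ray(cam,px,z):
    m=bot.camera_model(cam);K=np.array(m["intrinsics"]);R=np.array(m["R"]);t=np.array(m["t"])
    p=cv2.undistortPoints(np.array([[px]],float),K,np.array(m["dist_coeffs"]))[0,0]
    d=R.T@np.array([p[0],p[1],1]);c=-R.T@t
    return c+d*(z-c[2])/d[2]
E
python3 - <<'E'
from h import *
for c in("top","side"):
    im,d=bot.read_camera(c);cv2.imwrite(f"pics/{c}0.png",im)
    for n in("blue","yellow","green","red"):
        for r in bot.pinpoint(n+"_top",c)[:2]: print(c,n,r["at"],round(r["score"],2),ray(c,r["at"],.058).round(4))
o=bot.get_obs();print(o)
E
```

```text
top blue [253.3, 297.5] 0.53 [0.4605 0.1331 0.058 ]
top yellow [320.2, 278.8] 0.72 [ 0.504  -0.0099  0.058 ]
top green [284.3, 291.1] 0.47 [0.4758 0.0667 0.058 ]
top green [256.5, 298.3] 0.2 [0.459  0.1262 0.058 ]
top red [350.3, 273.0] 0.68 [ 0.518  -0.0745  0.058 ]
side blue [287.1, 185.4] 0.49 [0.4583 0.1218 0.058 ]
side yellow [277.8, 220.9] 0.46 [0.4926 0.0042 0.058 ]
side yellow [283.9, 209.2] 0.4 [0.4884 0.0445 0.058 ]
side green [283.6, 200.0] 0.49 [0.4736 0.0722 0.058 ]
side red [270.3, 243.4] 0.59 [ 0.5091 -0.0654  0.058 ]
{'t': 0.5, 'q': array([-1.36711337,  0.47701618,  0.02240699,  1.55543841, -0.01148276,
        1.10930242, -0.08306444]), 'joint_vel': array([-0.00121711, -0.00069457,  0.00100604, -0.00108923, -0.00141309,
        0.00165375, -0.00029871]), 'joint_torque': array([-1.73789922e-03, -5.95804489e+01,  1.60434902e+00, -2.81291270e+01,
        1.23105300e-02,  2.66991578e-03, -4.80648779e-06]), 'eef_pos': array([0.2070638 , 0.64245689, 0.40468094]), 'tool_rot': array([ 1.57009873e-06,  1.55253161e-01,  9.87874717e-01, -1.79851318e-05]), 'contact_force': array([-0.18449724, -0.20007977,  0.20042091]), 'torque': array([ 0.00589068,  0.01946836, -0.01965856]), 'grasp_force': 0.0, 'gripper_width': 0.9996001133920552}
```

View pics/top0.png

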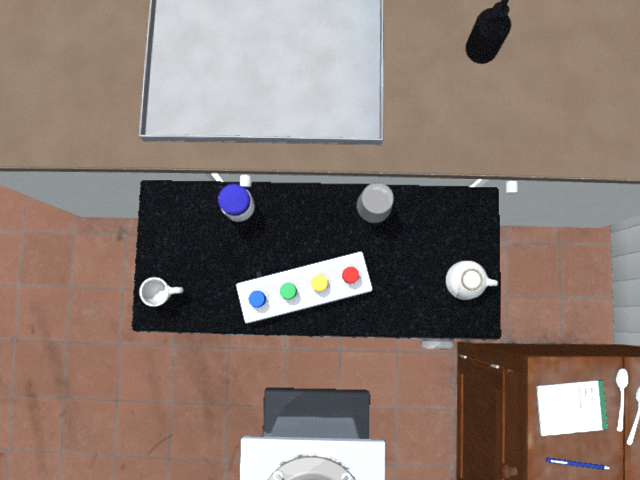

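View pics/side0.png

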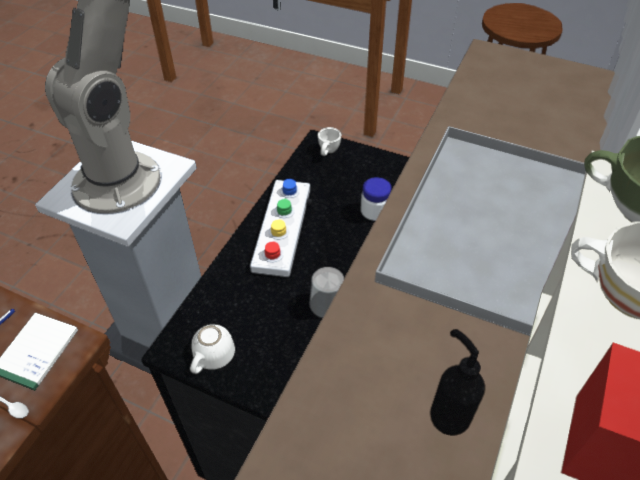

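Top view: blue (258,299), green (288,291), yellow (320,283) and red (350,275) lie in a straight row. The side view shows the same order. I'll refine the positions by fitting the cap colours to the known spacing.

```bash
cat >> h.py <<'E'
HUE=dict(blue=(100,118),green=(50,80),yellow=(20,35),red=(0,8))
def caps(cam,box,zs=.058):
    im,d=bot.read_camera(cam);hsv=cv2.cvtColor(im,cv2.COLOR_BGR2HSV);out={}
    for n,(a,b) in HUE.items():
        m=cv2.inRange(hsv,(a,140,80),(b,255,255));k=np.zeros_like(m);x0,x1,y0,y1=box;k[y0:y1,x0:x1]=m[y0:y1,x0:x1]
        c,l,s,ce=cv2.connectedComponentsWithStats(k)
        i=1+np.argmax(s[1:,4]);out[n]=(ce[i].round(1),s[i,4],ray(cam,ce[i],zs))
    return out
def mv(target):  # tool-axis shift to put TCP at target
    from scipy.spatial.transform import Rotation as Ro
    o=bot.get_obs();w,x,y,z=o["tool_rot"]
    return Ro.from_quat([x,y,z,w]).inv().apply(np.array(target)-o["eef_pos"])
E
python3 - <<'E'
from h import *
for c,b in(("top",(235,375,250,325)),("side",(245,315,170,275))):
    r=caps(c,b,.053)
    for n in r: print(c,n,r[n][0],r[n][1],r[n][2].round(4))
    P=np.array([r[n][2][:2] for n in("blue","green","yellow","red")]);u=P[0]-P[3];print(np.linalg.norm(u),u/np.linalg.norm(u),P.mean(0))
    s=u/np.linalg.norm(u);F={n:P.mean(0)+s*k for n,k in zip(("blue","green","yellow","red"),(.105,.035,-.035,-.105))}
    print({n:(F[n].round(4),mv([*F[n],.28]).round(4)) for n in F})
E
```

```text
top blue [256.9 298.7] 211 [0.4583 0.126  0.053 ]
top green [288.7 291.3] 142 [0.4758 0.0576 0.053 ]
top yellow [321.8 287.1] 25 [ 0.4865 -0.0137  0.053 ]
top red [350.1 274.5] 193 [ 0.5151 -0.0743  0.053 ]
0.2081552382957931 [-0.27289788  0.96204301] [0.48392989 0.02387996]
{'blue': (array([0.4553, 0.1249]), array([-0.395 , -0.4164,  0.1247])), 'green': (array([0.4744, 0.0576]), array([-0.4339, -0.4747,  0.1247])), 'yellow': (array([ 0.4935, -0.0098]), array([-0.4727, -0.5329,  0.1247])), 'red': (array([ 0.5126, -0.0771]), array([-0.5116, -0.5912,  0.1247]))}
side blue [289.  186.1] 183 [0.4614 0.126  0.053 ]
side green [283.8 210.1] 59 [0.4871 0.0459 0.053 ]
side yellow [278.1 231.2] 87 [ 0.5057 -0.0207  0.053 ]
side red [271.9 250. ] 202 [ 0.5194 -0.0779  0.053 ]
0.211973072737971 [-0.27367944  0.96182096] [0.49341311 0.01833221]
{'blue': (array([0.4647, 0.1193]), array([-0.4057, -0.4189,  0.1247])), 'green': (array([0.4838, 0.052 ]), array([-0.4446, -0.4771,  0.1247])), 'yellow': (array([ 0.503 , -0.0153]), array([-0.4835, -0.5353,  0.1247])), 'red': (array([ 0.5221, -0.0827]), array([-0.5223, -0.5935,  0.1247]))}
```

```bash
python3 -m pendant '[[0,-0.025,-0.026,0,0],[0,-0.025,-0.026,0,0],[0,-0.025,-0.026,0,0],[0,-0.025,-0.026,0,0],[0,-0.025,-0.026,0,0],[0,-0.025,-0.026,0,0],[0,-0.025,-0.026,0,0],[0,-0.025,-0.026,0,0],[0,-0.025,-0.026,0,0],[0,-0.025,-0.026,0,0],[0,-0.025,-0.026,0,0],[0,-0.025,-0.026,0,0]]' 20
python3 -c "
from h import *
print(mv([.46,.126,.28]))"
```

```text
t: 1.6
eef_pos: [0.3973, 0.2517, 0.4051]
tool_rot: [0.0, 0.155, 0.988, 0.0]
contact_force: [0.5, 0.4, -0.4]
gripper_width: -0.0
grasp_force: 0.0
[-0.09817607 -0.10058442  0.1250083 ]
```

```bash
python3 -m pendant '[[0,-0.02,-0.02,0.02,0],[0,-0.02,-0.02,0.02,0],[0,-0.02,-0.02,0.02,0],[0,-0.02,-0.02,0.02,0],[0,-0.018,-0.02,0.02,0],[0,0,0,0.02,0],[0,0,0,0,0],[0,0,0,0,0]]'
python3 - <<'E'
from h import *
print(mv([.46,.126,.28]).round(4))
for c,b in(("top",(180,340,230,350)),("side",(230,350,110,270))):
    im,d=bot.read_camera(c);x0,x1,y0,y1=b
    cv2.imwrite(f"pics/{c}1.png",cv2.resize(im[y0:y1,x0:x1],None,fx=4,fy=4,interpolation=cv2.INTER_CUBIC) if c=="top" else cv2.resize(im[y0:y1,x0:x1],None,fx=3.7,fy=3.7))
E
```

```text
t: 2.27
eef_pos: [0.4592, 0.1283, 0.2844]
tool_rot: [-0.001, 0.155, 0.988, -0.001]
contact_force: [0.2, 0.2, 0.4]
gripper_width: 0.003
grasp_force: 0.0
[-0.0015 -0.002   0.0044]
```

View pics/side1.png

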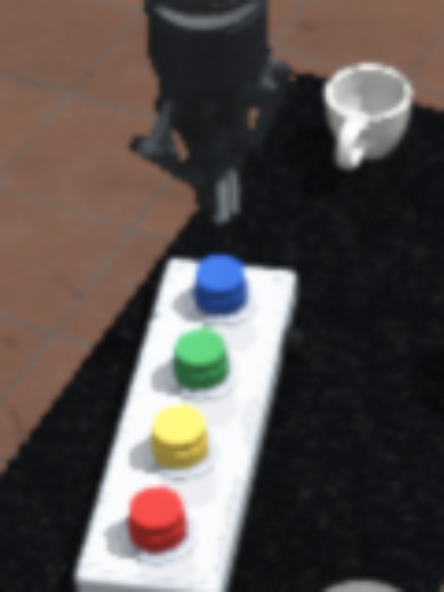

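The side crop shows the tip at full-image pixel (291,168), above the blue cap top at (290,183). Next I'll check that the tip agrees with the calibration.

Run:
```python
from h import *
m=bot.camera_model("side")
p=bot.get_obs()["eef_pos"]-[0,0,.173]
print(cv2.projectPoints(p[None],cv2.Rodrigues(np.array(m["R"]))[0],np.array(m["t"]),np.array(m["intrinsics"]),np.array(m["dist_coeffs"]))[0])
for n,c in dict(blue=(221,270),green=(201,344),yellow=(180,425),red=(158,507)).items():
    print(n,ray("side",(230+c[0]/3.7,110+c[1]/3.7),.058).round(4))
```

```text
[[[287.96521489 167.29236892]]]
blue [0.4604 0.1324 0.058 ]
green [0.4798 0.0638 0.058 ]
yellow [ 0.5002 -0.0063  0.058 ]
red [ 0.5191 -0.0729  0.058 ]
```

View pics/top1.png

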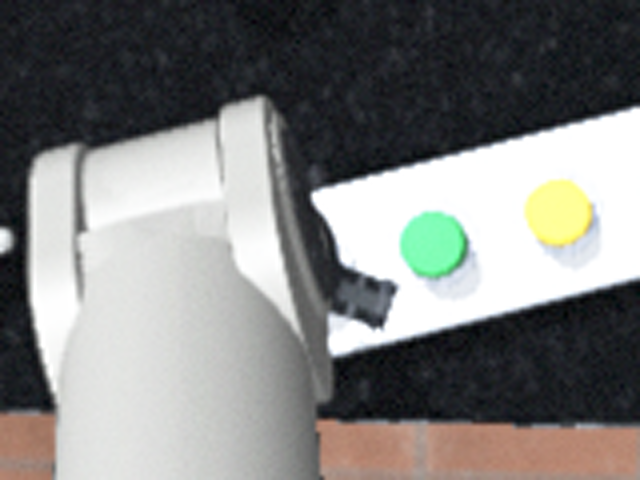

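The top crop shows green at full-image (288.5,291) and yellow at (320,283), which matches the estimates. Pressing blue.

```bash
python3 -m pendant '[[0,0,0,0.02,0],[0,0,0,0.015,0],[0,0,0,0.01,0],[0,0,0,0.006,0],[0,0,0,0.005,0],[0,0,0,0.005,0],[0,0,0,0.004,0],[0,0,0,0.002,0],[0,0,0,0,0],[0,0,0,0,0]]'
```

```text
t: 3.2
eef_pos: [0.4597, 0.1284, 0.2179]
tool_rot: [0.0, 0.155, 0.988, 0.0]
contact_force: [-1.2, 0.9, 2.1]
gripper_width: -0.004
grasp_force: 1.0
```

```bash
python3 -m pendant '[[0,0,0,0.002,0],[0,0,0,0.002,0],[0,0,0,0,0],[0,0,0,0,0],[0,0,0,0,0]]'
python3 -m pendant '[[0,0,0,-0.01,0],[0,0,0,-0.02,0],[0,0,0,-0.03,0],[0,0,0,0,0],[0,0,0,0,0]]'
python3 - <<'E'
from h import *
print("yellow",mv([.497,-.008,.28]).round(4),"green",mv([.478,.060,.28]).round(4))
E
```

```text
t: 3.62
eef_pos: [0.4598, 0.1283, 0.2141]
tool_rot: [0.0, 0.155, 0.988, 0.0]
contact_force: [-1.6, 1.0, 7.1]
gripper_width: -0.005
grasp_force: 3.5
t: 4.03
eef_pos: [0.46, 0.128, 0.2752]
tool_rot: [0.001, 0.156, 0.988, 0.001]
contact_force: [-0.0, 0.0, -0.4]
gripper_width: 0.0
grasp_force: 0.0
yellow [-0.077  -0.118  -0.0048] green [-0.038  -0.0592 -0.0048]
```

Force rose to 7 N, so blue has bottomed out. Moving over to yellow.

```bash
python3 -m pendant '[[0,-0.0154,-0.0236,0,0],[0,-0.0154,-0.0236,0,0],[0,-0.0154,-0.0236,0,0],[0,-0.0154,-0.0236,0,0],[0,-0.0154,-0.0236,0,0],[0,0,0,0,0],[0,0,0,0,0],[0,0,0,0,0]]'
python3 - <<'E'
from h import *
print("yellow",mv([.497,-.008,.28]).round(4))
a=bot.read_camera("top")[0][240:340,220:380];b=bot.read_camera("side")[0][140:280,220:350]
a=cv2.resize(a,(640,400));b=cv2.resize(b,None,fx=4,fy=4)
cv2.imwrite("pics/b2.png",b);cv2.imwrite("pics/a2.png",a)
E
```

```text
t: 4.7
eef_pos: [0.496, -0.0074, 0.273]
tool_rot: [-0.001, 0.155, 0.988, -0.0]
contact_force: [0.1, 0.2, 0.4]
gripper_width: 0.003
grasp_force: 0.0
yellow [-0.0011 -0.0003 -0.007 ]
```

View pics/b2.png

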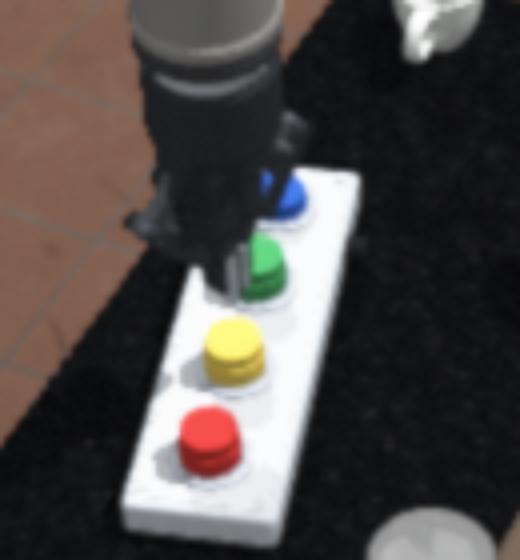

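The picture shows blue sitting low in its bezel, with the tip at crop (228,290) above the yellow cap at (235,340). Pressing yellow.

```bash
python3 -m pendant '[[0,0,0,0.02,0],[0,0,0,0.012,0],[0,0,0,0.006,0],[0,0,0,0.005,0],[0,0,0,0.005,0],[0,0,0,0.005,0],[0,0,0,0.004,0],[0,0,0,0.002,0],[0,0,0,0,0],[0,0,0,0,0],[0,0,0,0,0]]'
```

```text
t: 5.72
eef_pos: [0.4966, -0.0073, 0.215]
tool_rot: [-0.0, 0.155, 0.988, 0.0]
contact_force: [-3.2, 1.8, 6.1]
gripper_width: 0.001
grasp_force: 2.9
```

Yellow has bottomed at 6 N. Lifting, then going to green.

```bash
python3 -m pendant '[[0,0,0,0.001,0],[0,0,0,0,0],[0,0,0,0,0],[0,0,0,-0.01,0],[0,0,0,-0.02,0],[0,0,0,-0.03,0],[0,0,0,0,0],[0,0,0,0,0]]'
python3 -m pendant '[[0,0.0125,0.0195,0,0],[0,0.0125,0.0195,0,0],[0,0.0125,0.0195,0,0],[0,0,0,0,0],[0,0,0,0,0],[0,0,0,0,0]]'
python3 - <<'E'
from h import *
print("green",mv([.478,.060,.28]).round(4))
b=bot.read_camera("side")[0][140:280,220:350]
cv2.imwrite("pics/b3.png",cv2.resize(b,None,fx=4,fy=4))
E
```

```text
t: 6.38
eef_pos: [0.4975, -0.0081, 0.2757]
tool_rot: [0.002, 0.156, 0.988, 0.001]
contact_force: [-0.8, 0.5, -0.5]
gripper_width: -0.0
grasp_force: 0.0
t: 6.88
eef_pos: [0.4787, 0.0589, 0.2733]
tool_rot: [-0.0, 0.155, 0.988, -0.0]
contact_force: [0.4, 0.6, 0.7]
gripper_width: -0.001
grasp_force: 0.0
green [ 0.0011  0.0008 -0.0067]
```

View pics/b3.png

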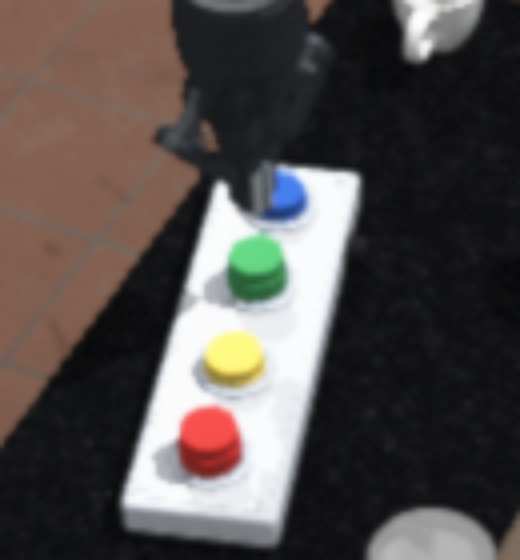

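The picture shows yellow and blue down, and the tip at (255,205) above the green cap at (258,255). Pressing green.

```bash
python3 -m pendant '[[0,0,0,0.02,0],[0,0,0,0.012,0],[0,0,0,0.006,0],[0,0,0,0.005,0],[0,0,0,0.005,0],[0,0,0,0.005,0],[0,0,0,0.004,0],[0,0,0,0.003,0],[0,0,0,0,0],[0,0,0,0,0],[0,0,0,0,0]]'
python3 -m pendant '[[0,0,0,-0.01,0],[0,0,0,-0.02,0],[0,0,0,-0.03,0],[0,0,0,-0.04,0],[0,0,0,-0.04,0],[0,0,0,-0.04,0],[0,0,0,0,0],[0,0,0,0,0],[0,0,0,0,0]]'
python3 - <<'E'
from h import *
b=bot.read_camera("side")[0][140:280,220:350]
cv2.imwrite("pics/b4.png",cv2.resize(b,None,fx=4,fy=4))
E
```

```text
t: 7.85
eef_pos: [0.479, 0.0589, 0.214]
tool_rot: [0.0, 0.156, 0.988, -0.0]
contact_force: [-3.0, -3.4, 6.7]
gripper_width: -0.002
grasp_force: 3.5
t: 8.6
eef_pos: [0.4784, 0.0598, 0.3938]
tool_rot: [0.0, 0.155, 0.988, 0.0]
contact_force: [-0.2, 0.1, -0.5]
gripper_width: -0.0
grasp_force: 0.0
```

View pics/b4.png

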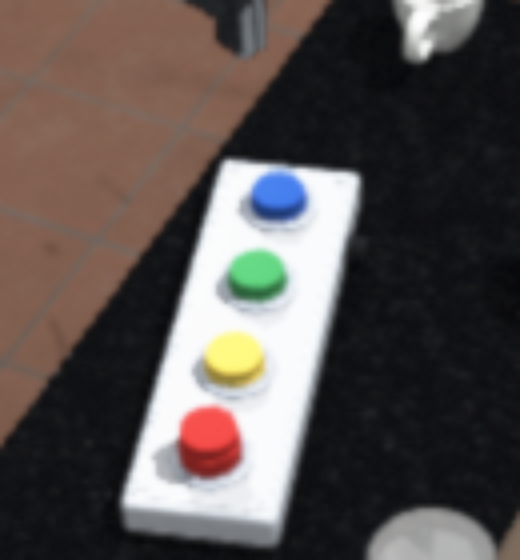

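Blue (278,195), green (258,272) and yellow (234,358) are all down. Red (210,435) is up, and the hand is clear.

```bash
python3 -c "
from station import bot
print(bot.hand_in())"
```

```text
the job is handed in; nothing more can be done
None
```

I pressed the blue, yellow and green keys fully down in that order (about 6–7 N each), left the red key up and the glass, jar and cups untouched, took the hand clear and handed the job in at about 9 s; no verdict was returned.

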